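# Open the wear tester for a specimen change

### The arm

A 7-joint arm with a two-finger parallel gripper is mounted at the origin on a cart in front of the work surface, level with it; the furniture and walls round the work are solid. World frame = base frame: x ahead of the robot, y to its left, z up, the work surface at z = 0. Lengths are in m, angles in rad, forces in N, time in s.
With the tool pointing down it reaches from about 0.4 to 0.85 m from the base axis. Payload 10.4 kg.
Tool frame: the origin (TCP) lies midway between the tips of the shut fingers; the grasp point (between the pads) lies manip.grip_depth behind it (manip.grip_depth is the distance from the TCP to the grasp point, in m); z points along the fingers, x is the direction in which the jaws open and shut, and the axes are right-handed (so a half turn about z gives the same grasp; the last joint's range is limited). The gripper opens to 85 mm and grips with 20 to 120 N. Pads are 22 mm wide; open, the fingers measure 114 mm over their backs; the gripper's body (76 mm by 85 mm) begins 54 mm behind the grasp point. The pads swing forward as they close: fully open they stand 13 mm farther back than shut.
Start: joints at [-1.33, 0.332, -0.065, 1.46, 0.022, 1.35, -0.088], TCP at [0.163, 0.603, 0.231] pointing down, gripper open.
Joint ranges: [-2.6, 2.6], [-0.5, 2.12], [-1.47, 1.34], [0.16, 2.42], [-1.27, 4.41], [0.06, 2.06], [-2.6, 2.6]. Speed limits (rad/s): [2.22, 2.22, 2.79, 2.79, 3.14, 3.14, 3.14].

### API

Orientations are given as a unit quaternion [x, y, z, w].
In Python, from workcell import manip gives the robot as it stands. The module is installed in compiled form; this text tells all that it offers.
- The arm moves only by the tool send_rows, never from a script. Its argument "steps" is a list of rows, each a list of 2 entries, a list of its own where there are three numbers: the shift along the tool's x, y, z in m, then the turn about the tool's z in rad. In form: [[[x, y, z], spin], ...]. A call has exactly 8 rows; each row is the pose to reach, as a shift and turn from the pose commanded when the call began, along the tool's axes at that moment; what a row does not reach only later rows make up. A row lasts 1/8 s, in which the tool goes at most 62.5 mm and 10.7 degrees, less where a joint would pass 70% of its speed; a pose out of reach is approached as far as the arm can. A call with a gripper value outside its range is refused whole. "hand" is the opening, from 0 (shut) to 1 (fully open), set as the call begins (left out, the last holds). The fingers move at their own pace and stop on an object; "force" is the grip in N (left out, the last holds). Time passes only in rows, so rows that repeat a pose let the fingers close, or fill a call up. It gives the time, the measured TCP pose, the force and the opening at its end, in the units of the state.
- manip.get_obs(): the state, without advancing time (a new reading comes with each control period).
- manip.camera(name): name is "scene" or "top" or "wrist"; returns (picture, depth): 420x560x3 uint8, red, green, blue; 420x560 float32, m along the optical axis (not along the pixel's ray), 0 where there is no reading.
- manip.camera_info(name): a dict with "intrinsics" (3x3 intrinsics, pixels), "pose" (4x4, takes a point from camera to world coordinates); the wrist camera has in their place "T_tool_cam" (4x4, takes a point from camera to tool coordinates, whose origin is the TCP and whose axes are the tool frame's). Camera axes: x right, y up, looking along -z (the intrinsics and any distortion apply to the point x, -y, -z); pixel columns grow to the right and rows downward; lengths in m; the calibration is good to about 2 mm. A picture is of the moment at which its call begins: read the wrist's pose just before it. camera_info takes no time and is no camera call.
- manip.hand_in(): hands the job in, once; it reports no verdict.
The state is a dict: "clock": time; "joint_pos": joint angles; "joint_velocities": joint speeds; "tau": joint torques, N m; "position": TCP position; "ee_rot": TCP orientation; "ft_force": force on the tool from outside, world axes, zero at the start; "torque": the same for the moment, N m; "grip_width": opening from 0.0 (shut) to 1.0 (fully open).
Only numpy, scipy, OpenCV 4.12 (cv2) and the standard library are available. Lean on these libraries where they do the work, as an engineer would, in place of code of your own. Each camera call takes 0.05 s, during which the arm holds its last target.

### The job

Make the wear tester ready for a new specimen. First push its stop button fully in so that the turntable cannot start, then push the counterweighted arm up by its cross bar, past the point of balance, so that it leans back on its rear rest and stays up by itself. Only push, with the tips or the outside of the fingers: do not take hold of the bar, do not let the wheel drop back onto the specimen, and leave everything else on the bench where it stands.

Things in the scene. Friction and masses are not known exactly. Their poses are not given: they have to be found in the camera images.
- tester: Wear tester, fixed. White housing 160 x 130 mm, top at z 64 mm, with a control pod (102 x 56 mm, top at 106 mm) on the tester's own left side. Origin: at bench level under the turntable; x to the machine's back, y to its left, z up. Turntable (106 mm across) with grey specimen disc (top at 77 mm). Two bearing cheeks at the back, 174 mm high, with the rubber rear rest between their tops.
- hinge_mid (a point): Centre of the load arm's hinge: 60 mm behind the tester's origin and 140 mm above the bench. The hinge axis is the tester's y axis.
- lift_bar (a point): Centre of the cross bar of the bail (U-shaped handle) at the arm's front end, 150 mm from the hinge: steel, 92 mm long, 12 mm thick; 33 mm open between bar and arm, 75 mm between the side rods. At first level with the hinge, 140 mm over the bench, 90 mm in front of the tester's origin, nothing under it. Turns with the arm: y along the bar (tester's y), x from bar to hinge, z square to the arm.
- load_arm (a joint): Arm angle: 0 level, wheel on specimen; 1.57 upright; 2.0 at the rear rest. Damped. Arm 16 x 14 mm; brass weight (48 mm across) on it, wheel (52 mm) under it, 100 mm from the hinge; raised, the wheel juts to the front below the bar. Counterweight behind the hinge. Lifting at the bar takes 3 to 6 N at 0, less as it rises. Balances at about 1.49: let go below, it falls down; beyond, it falls onto the rest and stays.
- stop_top (a point): Centre of the top of the black mushroom stop button (31 mm across) on the front half of the control pod's top: 43 mm in front of the tester's origin and 89 mm to its left (tester's frame), 128.5 mm above the bench while out.
- stop_button (a joint): Travel of the stop button: 0 out, 0.006 m fully in (straight down). It takes 4 to 6 N and stays in when let go.
- silica_jar: Blue bottle with a white cap, 64 mm across, 115 mm tall, loose, stands to the left or right of the tester; origin under its centre.
- wash_b: White bottle with a red cap, 66 mm across, 150 mm tall, loose, stands on the other side; origin under its centre.
- specimen_discs: Stack of four spare specimen discs, 100 mm across, 12 mm high in all, loose, lies to the right; origin under its centre. Behind it, from about x 0.53 m on, stand a tower computer (y -0.19 to 0.02 m, 0.41 m high) and right of y -0.34 m a taller drying cabinet.
- spanner: Open-ended spanner, 157 x 31 x 6 mm, loose, lies at the right beyond the discs; origin under its centre.
- vial_rack: Blue rack, 60 x 136 x 25 mm, loose, with two vials in it, at the far left; origin under its centre.

How it is judged:
By the outcome, as a careful person would: the job done as asked, in the order asked, and still so for the second after the job is handed in, with the robot touching nothing.
It also fails if it takes over 61 s, if anything falls off the work surface, if the arm or the gripper's body presses on something with over 40 N, if the wrist force passes 120 N, or if a joint passes its speed limit or range.

## Working session

There is one attempt and no reset: what is moved stays moved. The work goes in short steps, Python scripts to look and compute and a tool call to move; the robot and the scene stay as the last step left them, time stands still between calls to the robot, and variables do not carry over. Pictures are saved under pics/ and viewed, and the job is handed in when it is done.

Besides the shell and the picture viewer there is one more tool, called after "Request:" as name(argument=value, ...) on one line, values as JSON. send_rows: Moves the arm, as the interface text tells. Its arguments: {"type":"object","properties":{"steps":{"type":"array"},"hand":{"type":"number"},"force":{"type":"number"}},"required":["steps"]}

```bash
mkdir -p pics
python3 - <<'E'
from workcell import manip
import cv2,numpy as np
o=manip.get_obs()
for k,v in o.items(): print(k,np.round(v,4))
print(manip.grip_depth)
for n in ["scene","top"]:
    p,d=manip.camera(n); i=manip.camera_info(n)
    cv2.imwrite(f"pics/{n}0.png",p[:,:,::-1]); np.savez(f"{n}0.npz",p=p,d=d,K=i["intrinsics"],T=i["pose"])
    print(n,{k:np.round(v,3).tolist() if not isinstance(v,str) else v for k,v in i.items()})
print(manip.camera_info("wrist"))
E
```

```text
clock 0.0
joint_pos [-1.3296  0.3329 -0.0647  1.461   0.0216  1.3499 -0.0885]
joint_velocities [ 0.0001 -0.0017  0.0008  0.0007 -0.0007  0.0009 -0.0015]
tau [-4.0000e-04 -6.2544e+01  4.8700e-02 -3.9161e+01  1.6100e-02  1.0100e-02
  0.0000e+00]
position [0.1629 0.603  0.2305]
ee_rot [ 7.94e-01  6.08e-01 -6.00e-04  5.00e-04]
ft_force [-0.1213  0.4189 -0.4182]
torque [-0.0049 -0.0136  0.0166]
grip_width 1.0011
0.0187
scene {'intrinsics': [[404.955, 0.0, 281.009], [0.0, 404.955, 205.029], [0.0, 0.0, 1.0]], 'pose': [[0.762, 0.466, -0.45, -0.016], [-0.648, 0.538, -0.54, -0.462], [-0.01, 0.702, 0.712, 0.937], [0.0, 0.0, 0.0, 1.0]]}
top {'intrinsics': [[383.554, 0.0, 270.291], [0.0, 383.554, 210.931], [0.0, 0.0, 1.0]], 'pose': [[0.02, 0.979, -0.202, 0.277], [-1.0, 0.02, -0.001, 0.153], [0.004, 0.202, 0.979, 1.256], [0.0, 0.0, 0.0, 1.0]]}
{'intrinsics': array([[346.34284634,   0.        , 271.80778729],
       [  0.        , 346.34284634, 213.23002181],
       [  0.        ,   0.        ,   1.        ]]), 'T_tool_cam': array([[ 9.99998934e-01, -1.43397442e-03, -2.75498945e-04,
         8.27319450e-04],
       [-1.45632508e-03, -9.65698522e-01, -2.59661788e-01,
        -6.40946205e-02],
       [ 1.06299438e-04,  2.59661912e-01, -9.65699581e-01,
        -1.41347511e-01],
       [ 0.00000000e+00,  0.00000000e+00,  0.00000000e+00,
         1.00000000e+00]])}
```

View pics/scene0.png

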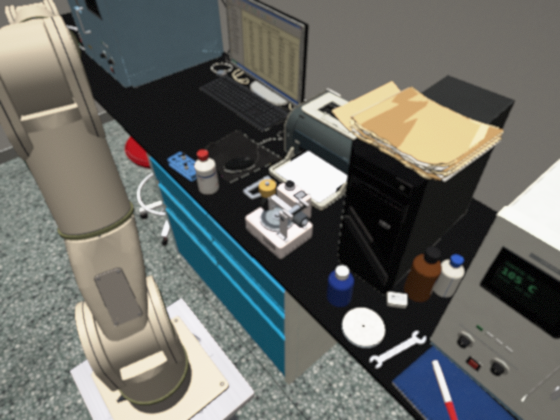

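View pics/top0.png

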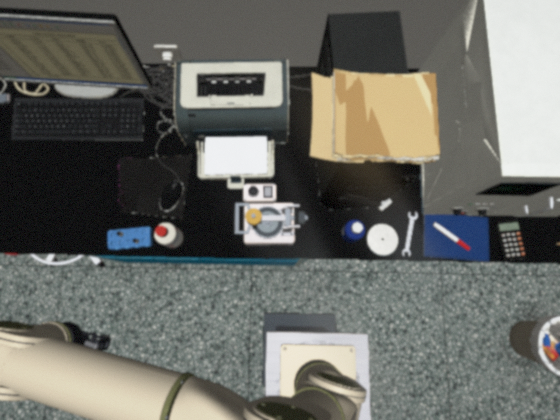

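Run:
```python
import cv2,numpy as np
a=np.load("top0.npz");b=np.load("scene0.npz")
c=a["p"][170:255,215:325,::-1];cv2.imwrite("pics/topz.png",cv2.resize(c,None,fx=7,fy=7,interpolation=cv2.INTER_CUBIC))
c=b["p"][165:260,235:325,::-1];cv2.imwrite("pics/scz.png",cv2.resize(c,None,fx=6,fy=6,interpolation=cv2.INTER_CUBIC))
```

```text
(no output)
```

View pics/topz.png

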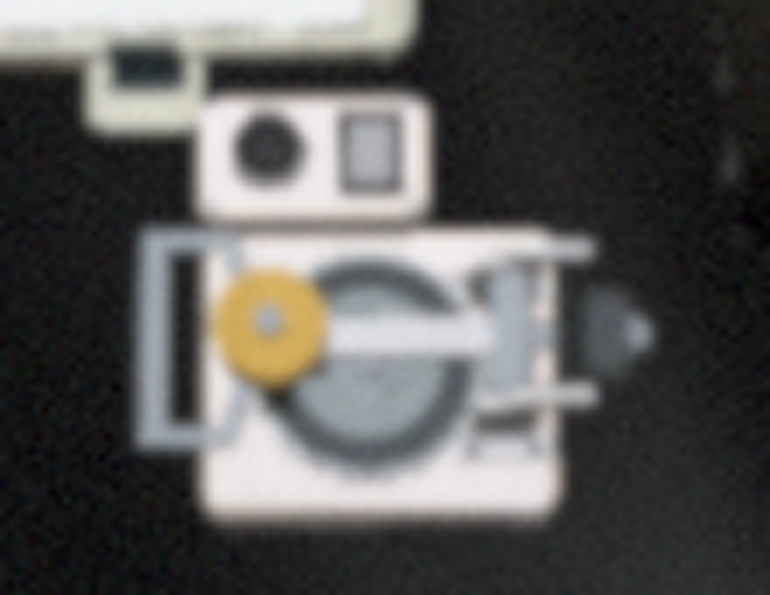

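View pics/scz.png

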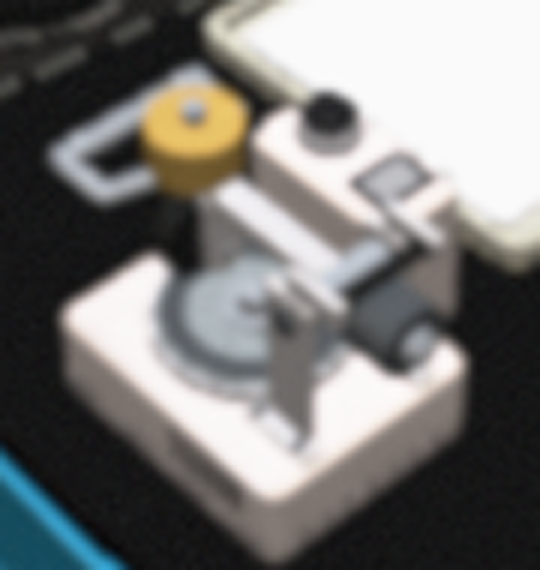

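```bash
cat > h.py <<'E'
import numpy as np,cv2
def ray(u,v,z,K,T):
    d=np.array([(u-K[0,2])/K[0,0],-(v-K[1,2])/K[1,1],-1]);d=T[:3,:3]@d;o=T[:3,3]
    return o+d*(z-o[2])/d[2]
def load(n): 
    a=np.load(n+"0.npz");return a["K"],a["T"],a["p"],a["d"]
E
python3 - <<'E'
from h import *
K,T,p,d=load("top")
tz=lambda u,v:(215+(u+.5)/7-.5,170+(v+.5)/7-.5)
for n,u,v,z in [("stop",268,150,.1285),("bar0",155,232,.14),("bar1",155,446,.14),("barL",138,340,.14),("barR",171,340,.14),("weight",272,326,.18),("cheekA",575,250,.174),("cheekB",575,395,.174),
 ("house FL",203,512,.064),("house BR",555,512,.064),("disc",368,363,.077),("podTL",203,98,.106),("podTR",428,98,.106),("podBR",428,215,.106),("podBL",203,215,.106)]:
    uu,vv=tz(u,v); print(n,np.round(ray(uu,vv,z,K,T),4), "depthz", end=' ')
    dd=d[int(round(vv)),int(round(uu))]; P=np.array([(uu-K[0,2])/K[0,0],-(vv-K[1,2])/K[1,1],-1])*dd; print(np.round(T[:3,:3]@P+T[:3,3],4))
K,T,p,d=load("scene")
sz=lambda u,v:(235+(u+.5)/6-.5,165+(v+.5)/6-.5)
for n,u,v,z in [("stop",330,110,.1285),("barnear",75,158,.14)]:
    print(n,np.round(ray(*sz(u,v),z,K,T),4))
E
```

```text
stop [0.5705 0.2083 0.1285] depthz [0.57   0.2082 0.1301]
bar0 [0.5304 0.2548 0.14  ] depthz [0.5289 0.2542 0.1466]
bar1 [0.4385 0.2513 0.14  ] depthz [0.4381 0.2511 0.1422]
barL [0.4835 0.2602 0.14  ] depthz [0.5093 0.2735 0.0007]
barR [0.4838 0.2462 0.14  ] depthz [ 5.098e-01  2.579e-01 -2.000e-04]
weight [0.483 0.202 0.18 ] depthz [0.4825 0.2018 0.1828]
cheekA [0.5187 0.0781 0.174 ] depthz [0.5182 0.0783 0.176 ]
cheekB [0.4581 0.0778 0.174 ] depthz [0.4578 0.0779 0.1755]
house FL [0.4203 0.2355 0.064 ] depthz [0.4278 0.2397 0.0017]
house BR [0.4235 0.0787 0.064 ] depthz [0.4312 0.0747 0.0015]
disc [0.4869 0.1633 0.077 ] depthz [0.4836 0.1632 0.0951]
podTL [0.5995 0.2389 0.106 ] depthz [0.5996 0.2389 0.1058]
podTR [0.6016 0.1391 0.106 ] depthz [ 6.317e-01  1.377e-01 -4.000e-04]
podBR [0.5483 0.1382 0.106 ] depthz [ 0.574   0.1367 -0.0027]
podBL [0.5462 0.2371 0.106 ] depthz [0.5481 0.2376 0.0978]
stop [0.5737 0.2049 0.1285]
barnear [0.4508 0.2498 0.14  ]
```

```bash
cat >> h.py <<'E'
from scipy.spatial.transform import Rotation as R
def plan(P,yaw_x_deg,obs=None):
    from workcell import manip
    o=manip.get_obs(); r=R.from_quat(o["ee_rot"]); x=r.as_matrix()[:,0]
    a=np.degrees(np.arctan2(x[1],x[0]))
    print("t",o["clock"],"pos",np.round(o["position"],4),"q",np.round(o["joint_pos"],3),"F",np.round(o["ft_force"],2),"w",round(float(o["grip_width"]),3),"yaw",round(a,2),"tiltz",np.round(r.as_matrix()[:,2],4))
    print("shift",np.round(r.as_matrix().T@(np.array(P)-o["position"]),4),"spin",round(np.radians((a-yaw_x_deg+180)%360-180),4))
E
python3 - <<'E'
from h import *
plan((.572,.207,.2305),1)
K,T,p,d=load("top")
vv,uu=np.mgrid[0:420,0:560]
P=np.stack([(uu-K[0,2])/K[0,0]*d,-(vv-K[1,2])/K[1,1]*d,-d],-1)@T[:3,:3].T+T[:3,3]
for y in np.arange(.08,.34,.03):
    m=(abs(P[...,1]-y)<.015)&(d>0)
    print(round(y,2),[ (round(x,2),round(float(P[...,2][m&(abs(P[...,0]-x)<.01)].max(initial=-1)),3)) for x in np.arange(.56,.8,.02)])
hsv=cv2.cvtColor(p,cv2.COLOR_RGB2HSV)
m=(abs(P[...,2]-.15)<.02)&(P[...,0]>.3)&(P[...,0]<.6)&(P[...,1]>.3)
print("wash",P[m].mean(0),m.sum())
m=(abs(P[...,2]-.115)<.02)&(P[...,0]>.3)&(P[...,0]<.6)&(P[...,1]<.04)
print("jar",P[m].mean(0),m.sum())
E
```

```text
t 0.1 pos [0.1629 0.6031 0.2306] q [-1.33   0.333 -0.065  1.461  0.022  1.35  -0.088] F [-1.09  0.55 -0.09] w 0.999 yaw 74.89 tiltz [-3.0e-04 -1.3e-03 -1.0e+00]
shift [-0.2757  0.4982  0.0005] spin 1.2896
0.08 [(np.float64(0.56), 0.062), (np.float64(0.58), 0.441), (np.float64(0.6), 0.442), (np.float64(0.62), 0.443), (np.float64(0.64), 0.004), (np.float64(0.66), 0.005), (np.float64(0.68), 0.008), (np.float64(0.7), 0.003), (np.float64(0.72), 0.005), (np.float64(0.74), 0.004), (np.float64(0.76), 0.005), (np.float64(0.78), 0.004)]
0.11 [(np.float64(0.56), 0.063), (np.float64(0.58), 0.006), (np.float64(0.6), 0.007), (np.float64(0.62), 0.005), (np.float64(0.64), 0.005), (np.float64(0.66), 0.007), (np.float64(0.68), 0.005), (np.float64(0.7), 0.006), (np.float64(0.72), 0.005), (np.float64(0.74), 0.005), (np.float64(0.76), 0.007), (np.float64(0.78), 0.147)]
0.14 [(np.float64(0.56), 0.111), (np.float64(0.58), 0.112), (np.float64(0.6), 0.112), (np.float64(0.62), 0.005), (np.float64(0.64), 0.007), (np.float64(0.66), 0.024), (np.float64(0.68), 0.024), (np.float64(0.7), 0.024), (np.float64(0.72), 
[... 1433 characters left out ...]
4(0.58), 0.004), (np.float64(0.6), 0.007), (np.float64(0.62), 0.018), (np.float64(0.64), 0.043), (np.float64(0.66), 0.023), (np.float64(0.68), 0.021), (np.float64(0.7), 0.02), (np.float64(0.72), 0.019), (np.float64(0.74), 0.02), (np.float64(0.76), 0.133), (np.float64(0.78), 0.157)]
0.32 [(np.float64(0.56), 0.007), (np.float64(0.58), 0.007), (np.float64(0.6), 0.006), (np.float64(0.62), 0.006), (np.float64(0.64), 0.025), (np.float64(0.66), 0.025), (np.float64(0.68), 0.021), (np.float64(0.7), 0.019), (np.float64(0.72), 0.019), (np.float64(0.74), 0.021), (np.float64(0.76), 0.134), (np.float64(0.78), 0.159)]
wash [0.44048649 0.47000011 0.14858255] 120
jar [ 0.5329659  -0.31675938  0.11601467] 703
```

Request:
send_rows(steps=[[[-0.024,0.044,0],0.16],[[-0.054,0.098,0],0.32],[[-0.084,0.152,0],0.48],[[-0.114,0.206,0],0.64],[[-0.144,0.26,0],0.8],[[-0.174,0.314,0],0.96],[[-0.204,0.368,0],1.12],[[-0.225,0.406,0],1.29]], hand=0)

```text
clock: 1.1
position: [0.498, 0.2775, 0.2312]
ee_rot: [1.0, 0.005, 0.0, 0.0]
ft_force: [-0.1, 0.4, -0.1]
grip_width: -0.003
```

Run:
```python
from h import *
plan((.572,.207,.20),1)
```

```text
t 1.1 pos [0.498  0.2775 0.2312] q [-0.892  0.211  0.353  1.629 -0.074  1.315 -0.518] F [-0.06  0.37 -0.15] w -0.003 yaw 0.52 tiltz [ 2.e-04 -5.e-04 -1.e+00]
shift [0.0734 0.0711 0.0312] spin -0.0084
```

Run:
```python
from h import *
from workcell import manip
o=manip.get_obs(); p,d=manip.camera("wrist"); i=manip.camera_info("wrist")
Tw=np.eye(4);Tw[:3,:3]=R.from_quat(o["ee_rot"]).as_matrix();Tw[:3,3]=o["position"]
np.savez("wrist0.npz",p=p,d=d,K=i["intrinsics"],T=Tw@i["T_tool_cam"])
cv2.imwrite("pics/w0.png",p[:,:,::-1])
```

```text
(no output)
```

View pics/w0.png

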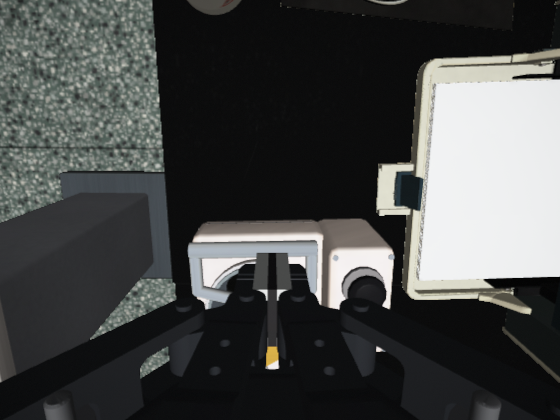

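Run:
```python
from h import *
K,T,p,d=load("wrist")
for n,u,v,z in [("stop",365,291,.1285),("barL",190,250,.146),("barR",320,246,.146),("bartop",255,243,.143),("barbot",255,257,.143)]:
    print(n,np.round(ray(u,v,z,K,T),4),end=' ')
    dd=d[v,u]; P=np.array([(u-K[0,2])/K[0,0],-(v-K[1,2])/K[1,1],-1])*dd; print(np.round(T[:3,:3]@P+T[:3,3],4))
cv2.imwrite("pics/w0z.png",cv2.resize(p[200:340,170:410,::-1],None,fx=3,fy=3,interpolation=cv2.INTER_CUBIC))
```

```text
stop [0.5727 0.216  0.1285] [0.5734 0.2148 0.1262]
barL [0.4429 0.2554 0.146 ] [0.4424 0.2546 0.1438]
barR [0.5334 0.2593 0.146 ] [0.5464 0.2276 0.0608]
bartop [0.4881 0.2599 0.143 ] [0.488  0.259  0.1404]
barbot [0.4881 0.2494 0.143 ] [0.488  0.2491 0.1423]
```

View pics/w0z.png

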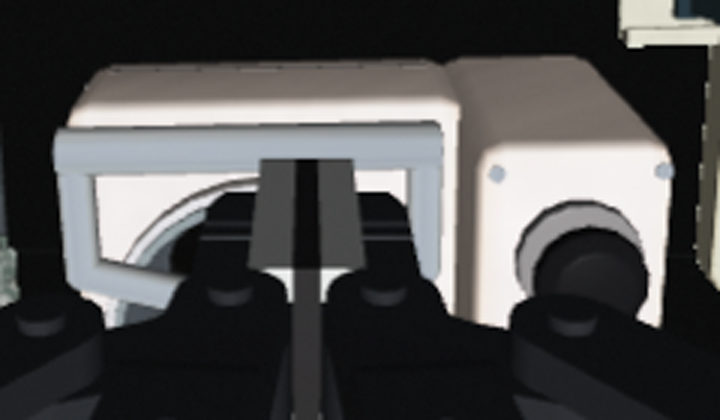

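Request:
send_rows(steps=[[[0.025,0.023,0],0],[[0.05,0.046,0.005],0],[[0.075,0.069,0.02],0],[[0.075,0.069,0.045],0],[[0.075,0.069,0.07],0],[[0.075,0.069,0.09],0],[[0.075,0.069,0.096],0],[[0.075,0.069,0.096],0]], force=60)

```text
clock: 2.15
position: [0.5723, 0.2127, 0.1353]
ee_rot: [1.0, 0.009, -0.0, 0.0]
ft_force: [-0.1, -0.8, 1.2]
grip_width: -0.003
```

Request:
send_rows(steps=[[[0,0.002,0.003],0],[[0,0.002,0.006],0],[[0,0.002,0.008],0],[[0,0.002,0.009],0],[[0,0.002,0.01],0],[[0,0.002,0.011],0],[[0,0.002,0.012],0],[[0,0.002,0.012],0]])

```text
clock: 3.15
position: [0.5726, 0.2106, 0.1232]
ee_rot: [1.0, 0.008, 0.0, -0.0]
ft_force: [1.0, -0.5, 2.3]
grip_width: 0.002
```

Run:
```python
from h import *
plan((.572,.207,.12),1)
```

```text
t 3.15 pos [0.5726 0.2106 0.1232] q [-0.739  0.392  0.391  1.653 -0.162  1.128 -0.288] F [ 1.02 -0.52  2.33] w 0.002 yaw 0.97 tiltz [ 2.e-04  0.e+00 -1.e+00]
shift [-0.0006  0.0036  0.0032] spin -0.0005
```

Request:
send_rows(steps=[[[0,0,0.001],0],[[0,0,0.002],0],[[0,0,0.002],0],[[0,0,0.003],0],[[0,0,0.003],0],[[0,0,0.004],0],[[0,0,0.004],0],[[0,0,0.004],0]])

```text
clock: 4.15
position: [0.5729, 0.2107, 0.122]
ee_rot: [1.0, 0.008, 0.001, -0.001]
ft_force: [-8.0, -4.4, 25.7]
grip_width: -0.001
```

Request:
send_rows(steps=[[[0,0,-0.02],0],[[0,0,-0.05],0],[[0,0,-0.08],0],[[-0.015,-0.03,-0.09],0],[[-0.045,-0.062,-0.09],0],[[-0.075,-0.076,-0.09],0],[[-0.087,-0.077,-0.085],0],[[-0.087,-0.077,-0.07],0]])

```text
clock: 5.15
position: [0.4842, 0.286, 0.189]
ee_rot: [1.0, 0.009, 0.0, -0.0]
ft_force: [0.2, -0.5, 1.0]
grip_width: 0.003
```

Run:
```python
from h import *
from workcell import manip
plan((.486,.283,.126),1)
p,d=manip.camera("scene")
cv2.imwrite("pics/s1.png",cv2.resize(p[150:270,220:340,::-1],None,fx=5,fy=5,interpolation=cv2.INTER_CUBIC))
```

```text
t 5.15 pos [0.4842 0.286  0.189 ] q [-0.917  0.222  0.35   1.707 -0.081  1.226 -0.531] F [ 0.17 -0.49  0.96] w 0.003 yaw 1.0 tiltz [ 7.e-04  8.e-04 -1.e+00]
shift [0.0017 0.0031 0.063 ] spin -0.0001
```

View pics/s1.png

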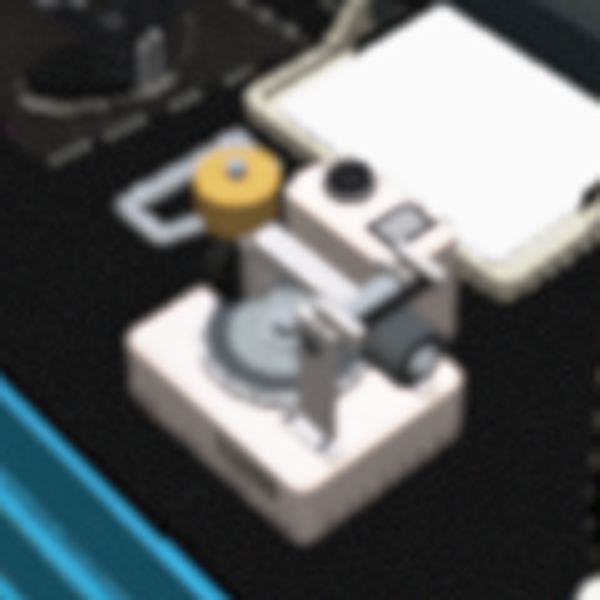

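Request:
send_rows(steps=[[[0.001,0.001,0.02],0],[[0.001,0.003,0.045],0],[[0.001,0.003,0.062],0],[[0.001,0.005,0.062],0],[[0.001,0.008,0.062],0],[[0.001,0.01,0.062],0],[[0.001,0.012,0.062],0],[[0.001,0.013,0.062],0]])

```text
clock: 6.2
position: [0.4855, 0.2731, 0.1277]
ee_rot: [1.0, 0.008, 0.0, -0.0]
ft_force: [-0.1, -0.4, 0.0]
grip_width: 0.001
```

Request:
send_rows(steps=[[[0,0.001,0],0],[[0,0.002,0],0],[[0,0.002,0],0],[[0,0.003,0],0],[[0,0.003,0],0],[[0,0.004,0],0],[[0,0.004,0],0],[[0,0.004,0],0]])

```text
clock: 7.2
position: [0.4853, 0.2704, 0.1274]
ee_rot: [1.0, 0.009, 0.0, -0.001]
ft_force: [1.0, 4.7, -1.8]
grip_width: 0.0
```

Request:
send_rows(steps=[[[0,0.001,0],0],[[0,0.002,0],0],[[0,0.003,0],0],[[0,0.003,-0.001],0],[[0,0.003,-0.002],0],[[0,0.003,-0.003],0],[[0,0.003,-0.004],0],[[0,0.003,-0.004],0]])

```text
clock: 8.2
position: [0.4853, 0.2702, 0.1321]
ee_rot: [1.0, 0.01, 0.001, -0.003]
ft_force: [0.9, 14.6, -3.2]
grip_width: -0.0
```

Request:
send_rows(steps=[[[0,0.001,0],0],[[0,0.002,0],0],[[0,0.002,-0.002],0],[[0,0.002,-0.004],0],[[0,0.002,-0.006],0],[[0,0.002,-0.008],0],[[0,0.002,-0.008],0],[[0,0.002,-0.008],0]])

```text
clock: 9.2
position: [0.4853, 0.2696, 0.1405]
ee_rot: [1.0, 0.011, 0.001, -0.004]
ft_force: [1.5, 18.6, -1.4]
grip_width: 0.001
```

```bash
cat >> h.py <<'E'
def wr(name,crop=True):
    from workcell import manip
    o=manip.get_obs(); p,d=manip.camera("wrist"); i=manip.camera_info("wrist")
    Tw=np.eye(4);Tw[:3,:3]=R.from_quat(o["ee_rot"]).as_matrix();Tw[:3,3]=o["position"];T=Tw@i["T_tool_cam"];K=i["intrinsics"]
    print("t",o["clock"],o["position"],o["ft_force"])
    cv2.imwrite(f"pics/{name}.png",p[:,:,::-1])
    vv,uu=np.mgrid[0:420,0:560]
    P=np.stack([(uu-K[0,2])/K[0,0]*d,-(vv-K[1,2])/K[1,1]*d,-d],-1)@T[:3,:3].T+T[:3,3]
    return p,d,P
E
python3 - <<'E'
from h import *
p,d,P=wr("w1")
for c in (215,225,235,305,315):
    print(c,[(v,np.round(P[v,c,1:],3).tolist()) for v in range(215,275,5)])
E
```

```text
t 9.2 [0.4853197  0.26963162 0.14047849] [ 1.49291    18.5576575  -1.36480653]
215 [(215, [0.258, -0.002]), (220, [0.254, -0.001]), (225, [0.249, -0.002]), (230, [0.244, -0.002]), (235, [0.24, -0.0]), (240, [0.236, -0.001]), (245, [0.237, 0.016]), (250, [0.237, 0.026]), (255, [0.237, 0.038]), (260, [0.237, 0.047]), (265, [0.237, 0.055]), (270, [0.235, 0.06])]
225 [(215, [0.258, -0.002]), (220, [0.254, -0.002]), (225, [0.249, -0.001]), (230, [0.245, -0.001]), (235, [0.24, -0.001]), (240, [0.236, -0.0]), (245, [0.237, 0.016]), (250, [0.237, 0.026]), (255, [0.335, 0.282]), (260, [0.237, 0.047]), (265, [0.237, 0.055]), (270, [0.235, 0.059])]
235 [(215, [0.258, -0.001]), (220, [0.254, -0.001]), (225, [0.249, -0.002]), (230, [0.245, -0.001]), (235, [0.241, -0.001]), (240, [0.335, 0.282]), (245, [0.238, 0.016]), (250, [0.238, 0.029]), (255, [0.238, 0.038]), (260, [0.238, 0.048]), (265, [0.238, 0.057]), (270, [0.235, 0.06])]
305 [(215, [0.259, -0.002]), (220, [0.255, -0.002]), (225, [0.251, -0.001]), (230, [0.247, -0.0]), (235, [0.335, 0.282]), (240, [0.237, -0.002]), (245, [0.24, 0.018]), (250, [0.24, 0.03]), (255, [0.24, 0.041]), (260, [0.239, 0.048]), (265, [0.239, 0.056]), (270, [0.277, 0.153])]
315 [(215, [0.26, 0.0]), (220, [0.256, -0.0]), (225, [0.251, -0.0]), (230, [0.247, -0.001]), (235, [0.242, -0.001]), (240, [0.238, -0.001]), (245, [0.24, 0.018]), (250, [0.24, 0.029]), (255, [0.24, 0.04]), (260, [0.24, 0.049]), (265, [0.238, 0.056]), (270, [0.237, 0.06])]
```

View pics/w1.png

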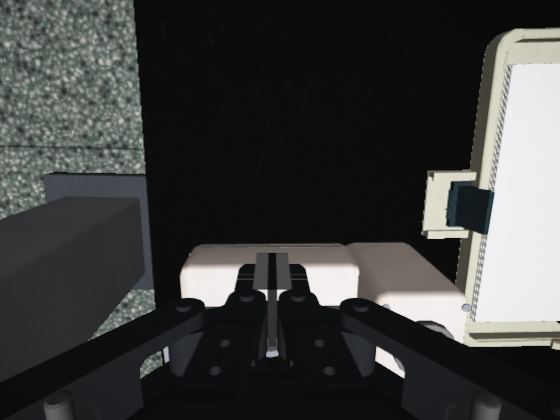

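```bash
cat >> h.py <<'E'
def sc(name):
    from workcell import manip
    p,d=manip.camera("scene")
    cv2.imwrite(f"pics/{name}.png",cv2.resize(p[130:270,210:350,::-1],None,fx=4.2,fy=4.2,interpolation=cv2.INTER_CUBIC))
E
python3 -c "
from h import *
sc('s2')"
```

```text
(no output)
```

View pics/s2.png

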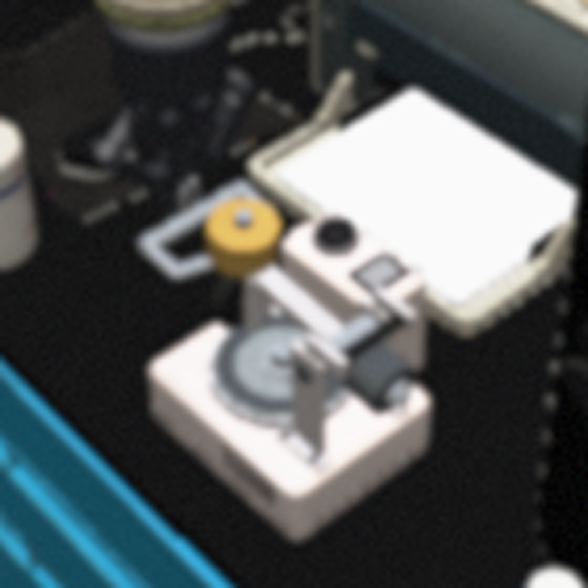

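Request:
send_rows(steps=[[[0,0.001,-0.005],0],[[0,0.002,-0.01],0],[[0,0.003,-0.015],0],[[0,0.004,-0.02],0],[[0,0.005,-0.025],0],[[0,0.007,-0.031],0],[[0,0.008,-0.036],0],[[0,0.008,-0.036],0]])

```text
clock: 10.3
position: [0.4856, 0.2622, 0.1775]
ee_rot: [1.0, 0.011, 0.002, -0.004]
ft_force: [0.1, 20.0, 3.4]
grip_width: -0.001
```

```bash
python3 -c "
from h import *
plan((.485,.25,.18),1)
sc('s3')"
```

```text
t 10.3 pos [0.4856 0.2622 0.1775] q [-0.89   0.204  0.359  1.754 -0.083  1.191 -0.486] F [ 0.07 20.03  3.38] w -0.001 yaw 1.25 tiltz [ 0.0033  0.0087 -1.    ]
shift [-0.0008  0.0121 -0.0027] spin 0.0043
```

View pics/s3.png

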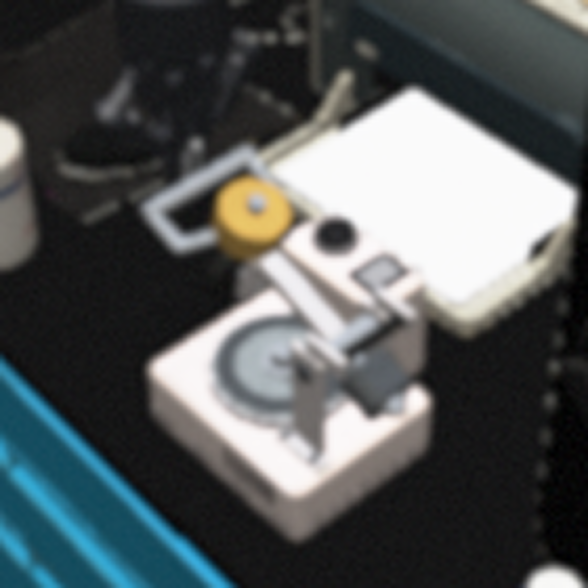

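Request:
send_rows(steps=[[[0,0.003,-0.008],0],[[0,0.006,-0.016],0],[[0,0.009,-0.023],0],[[0,0.012,-0.03],0],[[0,0.016,-0.036],0],[[0,0.02,-0.043],0],[[0,0.025,-0.049],0],[[0,0.029,-0.053],0]])

```text
clock: 11.35
position: [0.4865, 0.2322, 0.231]
ee_rot: [1.0, 0.011, 0.002, -0.004]
ft_force: [-1.0, 17.1, 11.3]
grip_width: 0.001
```

```bash
python3 -c "
from h import *
plan((.485,.2268,.23),1)
sc('s4')"
```

```text
t 11.35 pos [0.4865 0.2322 0.231 ] q [-0.872  0.133  0.38   1.716 -0.057  1.295 -0.459] F [-0.99 17.06 11.29] w 0.001 yaw 1.22 tiltz [ 0.0039  0.0083 -1.    ]
shift [-0.0016  0.0054  0.001 ] spin 0.0038
```

View pics/s4.png

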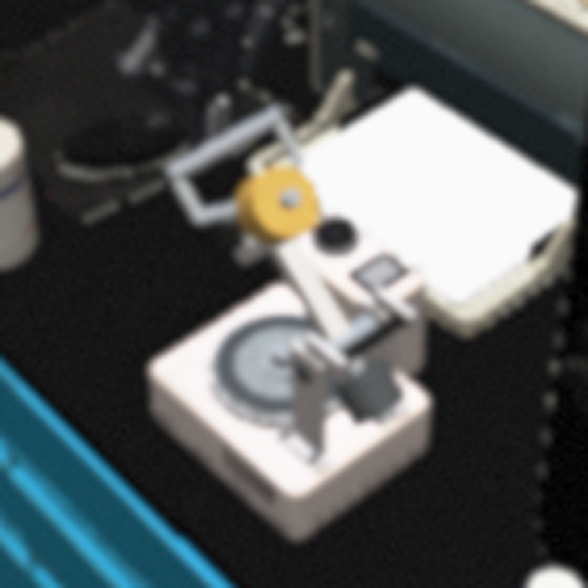

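Request:
send_rows(steps=[[[0,0.005,-0.006],0],[[0,0.01,-0.011],0],[[0,0.015,-0.016],0],[[0,0.02,-0.021],0],[[0,0.025,-0.025],0],[[0,0.031,-0.029],0],[[0,0.037,-0.032],0],[[0,0.042,-0.035],0]])

```text
clock: 12.4
position: [0.487, 0.1852, 0.2638]
ee_rot: [1.0, 0.009, 0.0, -0.0]
ft_force: [0.5, 3.0, 2.8]
grip_width: 0.002
```

```bash
python3 -c "
from h import *
plan((.485,.185,.2615),1)
sc('s5')"
```

```text
t 12.4 pos [0.487  0.1852 0.2638] q [-0.837  0.076  0.411  1.706 -0.031  1.366 -0.404] F [0.49 3.03 2.78] w 0.002 yaw 0.99 tiltz [ 7.e-04  8.e-04 -1.e+00]
shift [-0.002   0.0001  0.0023] spin -0.0003
```

View pics/s5.png

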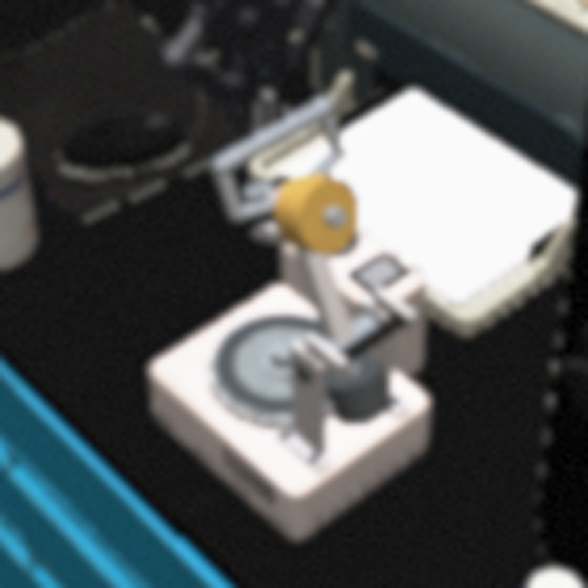

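Request:
send_rows(steps=[[[0,0.006,-0.003],0],[[0,0.012,-0.006],0],[[0,0.018,-0.009],0],[[0,0.024,-0.011],0],[[0,0.03,-0.013],0],[[0,0.036,-0.015],0],[[0,0.042,-0.017],0],[[0,0.048,-0.018],0]])

```text
clock: 13.45
position: [0.4877, 0.1367, 0.2815]
ee_rot: [1.0, 0.008, 0.0, -0.0]
ft_force: [0.1, 0.5, -0.1]
grip_width: 0.004
```

```bash
python3 -c "
from h import *
plan((.485,.1,.281),1)
sc('s6')"
```

```text
t 13.45 pos [0.4877 0.1367 0.2815] q [-0.796  0.031  0.446  1.712 -0.014  1.402 -0.33 ] F [ 0.14  0.47 -0.14] w 0.004 yaw 0.97 tiltz [ 2.e-04  1.e-04 -1.e+00]
shift [-0.0034  0.0367  0.0005] spin -0.0005
```

View pics/s6.png

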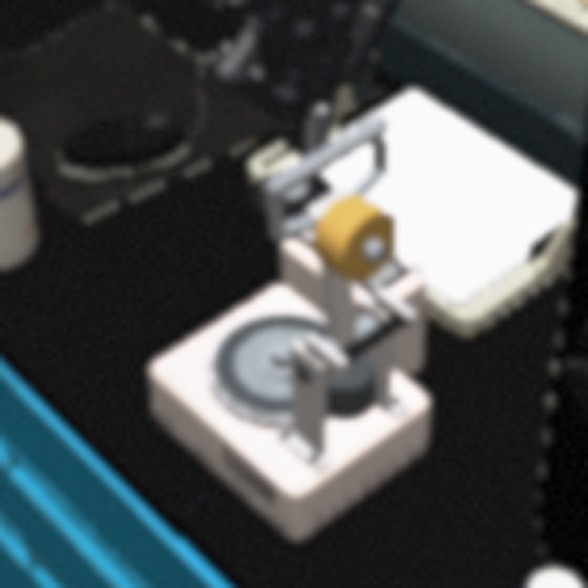

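Request:
send_rows(steps=[[[-0.001,0.005,-0.001],0],[[-0.001,0.01,-0.002],0],[[-0.001,0.015,-0.002],0],[[-0.001,0.02,-0.002],0],[[-0.001,0.025,-0.002],0],[[-0.001,0.03,-0.002],0],[[-0.001,0.034,-0.002],0],[[-0.001,0.036,-0.002],0]])

```text
clock: 14.5
position: [0.4873, 0.1008, 0.2833]
ee_rot: [1.0, 0.008, 0.0, -0.0]
ft_force: [-0.2, -0.5, -1.0]
grip_width: -0.002
```

```bash
python3 -c "
from h import *
plan((.485,.1,.281),1)
sc('s7')"
```

```text
t 14.5 pos [0.4873 0.1008 0.2833] q [-0.764  0.006  0.475  1.73  -0.003  1.406 -0.272] F [-0.23 -0.54 -0.99] w -0.002 yaw 0.96 tiltz [ 0.e+00  1.e-04 -1.e+00]
shift [-0.0023  0.0008  0.0023] spin -0.0007
```

View pics/s7.png

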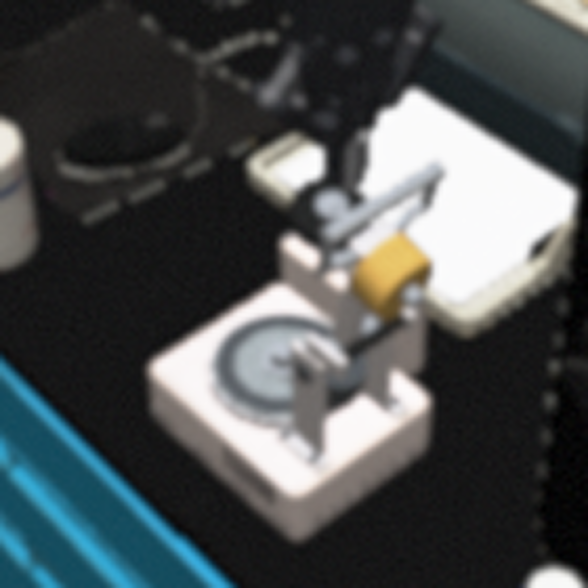

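Request:
send_rows(steps=[[[0,-0.004,-0.005],0],[[0,-0.015,-0.015],0],[[0,-0.04,-0.03],0],[[0,-0.08,-0.045],0],[[0,-0.12,-0.055],0],[[0,-0.16,-0.055],0],[[0,-0.19,-0.055],0],[[0,-0.2,-0.055],0]])

```text
clock: 15.55
position: [0.483, 0.3039, 0.3383]
ee_rot: [1.0, 0.01, -0.0, -0.0]
ft_force: [0.1, -0.9, 0.4]
grip_width: 0.002
```

Run:
```python
from h import *
from workcell import manip
plan((.485,.3,.33),1)
sc('s8')
p,d=manip.camera("top"); cv2.imwrite("pics/t8.png",p[:,:,::-1])
a=np.load("top0.npz"); print(np.abs(p.astype(int)-a["p"]).sum(2)[225:260,330:420].max())
q,e=manip.camera("scene")
K,T,_,_=load("scene"); vv,uu=np.mgrid[0:420,0:560]
P=np.stack([(uu-K[0,2])/K[0,0]*e,-(vv-K[1,2])/K[1,1]*e,-e],-1)@T[:3,:3].T+T[:3,3]
m=(abs(P[...,0]-.485)<.05)&(P[...,1]<.12)&(P[...,1]>-.02)&(P[...,2]>.25)&(P[...,2]<.32)
print("bar pts",m.sum(),np.median(P[m],0))
m=(abs(P[...,0]-.572)<.01)&(abs(P[...,1]-.208)<.01)&(P[...,2]>.1)&(P[...,2]<.15)
print("button z",np.median(P[m],0),m.sum())
```

```text
t 15.55 pos [0.483  0.3039 0.3383] q [-0.932  0.175  0.341  1.447 -0.058  1.53  -0.573] F [ 0.08 -0.89  0.36] w 0.002 yaw 1.18 tiltz [-5.e-04  1.e-04 -1.e+00]
shift [0.002  0.0039 0.0083] spin 0.0032
50
bar pts 374 [0.48633946 0.05056352 0.26064127]
button z [nan nan nan] 0
  return _methods._mean(a, axis=axis, dtype=dtype,
  ret = um.true_divide(
```

View pics/s8.png

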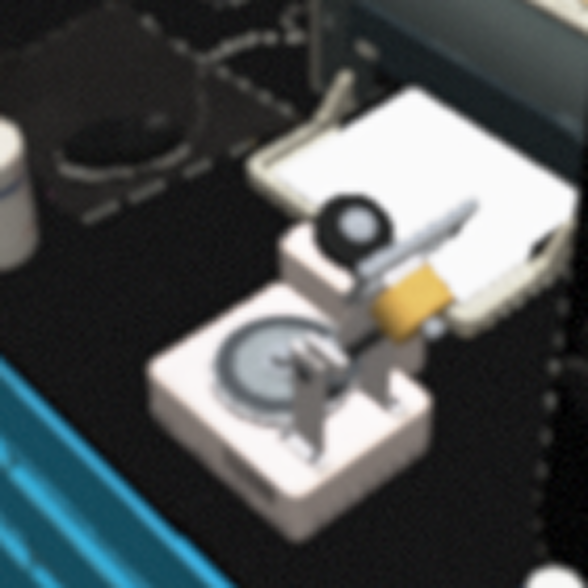

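View pics/t8.png

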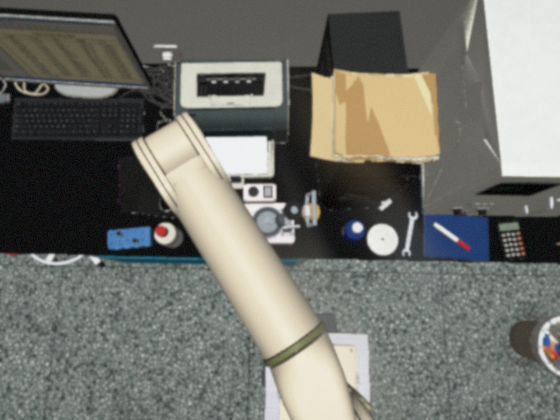

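Run:
```python
from h import *
from workcell import manip
K,T,p0,d0=load("top"); 
p,d=manip.camera("top")
cv2.imwrite("pics/t9.png",cv2.resize(p[170:255,215:325,::-1],None,fx=7,fy=7,interpolation=cv2.INTER_CUBIC))
vv,uu=np.mgrid[0:420,0:560]
for D in (d0,d):
    P=np.stack([(uu-K[0,2])/K[0,0]*D,-(vv-K[1,2])/K[1,1]*D,-D],-1)@T[:3,:3].T+T[:3,3]
    print("button",np.median(P[190:194,252:255,2]),"pod",np.median(P[184:198,258:261,2]))
m=(P[...,2]>.255)&(P[...,2]<.3)&(abs(P[...,0]-.485)<.05)&(abs(P[...,1]-.04)<.05);print(m.sum(),P[m].mean(0))
```

```text
button 0.1276126147470351 pod 0.1067143150544898
button 0.12170797160941738 pod 0.10626078902070235
192 [0.4881873  0.04387118 0.27767687]
```

View pics/t9.png

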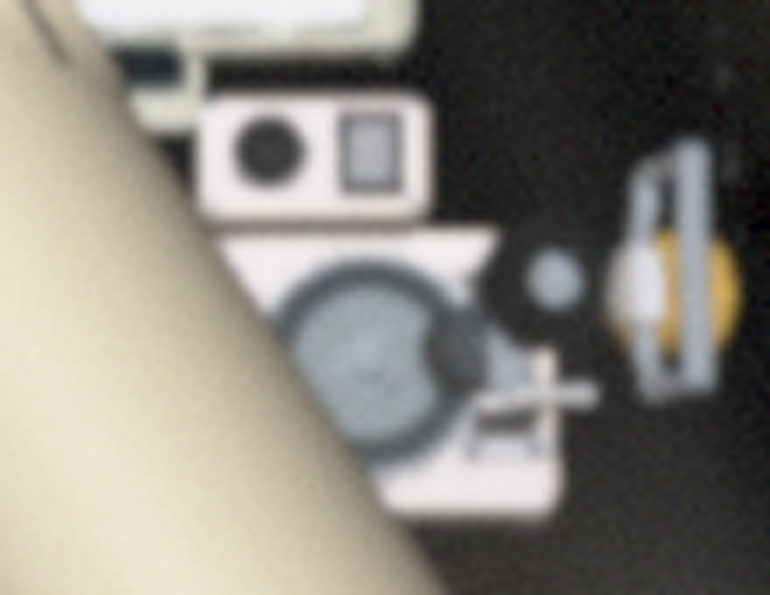

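The button measures 5.9 mm lower than before. The bar is at y 0.044, z 0.278, where the rear rest should hold it (expected 0.041, 0.276).

```bash
python3 -c "
from workcell import manip
print(manip.hand_in())"
```

```text
the job is handed in; nothing more can be done
None
```

The tester is ready for a new specimen, and I handed the job in at about 15.7 s of the 61 s allowed. The hand-in gave no verdict.

- **Stop button:** I pushed it in first, with the shut fingertips, until it met its end stop at about 26 N. After I let go, the top camera measured its top 5.9 mm lower than before, against 6 mm of travel, so it stayed in.
- **Load arm:** I pressed the side of the shut fingers against the front of the bar with up to about 20 N at the wrist. The tool stayed pointing down throughout. At first friction carried the bar up, then the push toward the hinge took over past the balance point. I never gripped the bar, and the wheel did not drop back.
- **Last checks:** The bar measured y 0.044, z 0.278 m. The expected place at the rear rest is about 0.041, 0.276 m. The gripper stood about 0.25 m clear.
- **Rest of the bench:** The bottles, discs, spanner and rack look unmoved in the top picture.

One check failed: the button height could not be read from the scene camera because the raised wheel blocks the view, so it rests on the top camera alone.

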